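# Change the recipe card in the clip board

### The arm

A 6-joint arm with a two-finger parallel gripper is mounted at the origin on a cart in front of the work surface, level with it; the furniture and walls round the work are solid. World frame = base frame: x ahead of the robot, y to its left, z up, the work surface at z = 0. Lengths are in m, angles in rad, forces in N, time in s.
With the tool pointing down it reaches from about 0.325 to 0.775 m from the base axis. Payload 5.5 kg.
Tool frame: the origin (TCP) lies between the finger pads; the fingertips stand 8 mm ahead of it and the grasp point (between the pads) lies 11 mm behind it (tcp_to_tips is the distance from the TCP to the fingertips, in m); z points along the fingers, y is the line along which they close (so a half turn about z gives the same grasp; the last joint's range is limited). The gripper opens to 88 mm and grips with 3 to 60 N. Pads are 20 mm wide; open, the fingers measure 115 mm over their backs; the gripper's body (75 mm by 178 mm) begins 61 mm behind the grasp point.
Start: joints at [-1.267, 0.091, 1.231, -0, 1.82, -0.057], TCP at [0.212, -0.561, 0.231] pointing down, gripper open.
Joint ranges: [-2.87, 2.87], [-0.86, 2.18], [0.17, 2.46], [-1.51, 4.65], [0.06, 2.69], [-2.65, 2.65]. Speed limits (rad/s): [2.57, 2.57, 3.01, 3.14, 3.14, 3.14].

### API

Orientations are given as a unit quaternion [w, x, y, z].
In Python, from bench import * gives the robot as it stands. Calls block until the motion is done:
- move_to(position, orientation): joint-space move of the TCP to a pose.
- move_l(position, speed=0.15, orientation=None): straight line of the TCP; orientation=None keeps the orientation; speed is the mean speed in m/s.
- movej(angles): joint-space move.
- gripper_open() and close(): open the fingers fully, or close them until they stop; the grip force is fixed at half the most.
- hold(seconds).
- inverse_kinematics(position, orientation): joint angles nearest the present ones, or None.
- state(): the state.
- get_image(name): name is "side" or "top" or "wrist"; returns a dict with "frame" (420x560x3 uint8, blue, green, red), "depth" (420x560 float32, m along the optical axis (not along the pixel's ray), 0 where there is no reading), "camera_matrix" (3x3 intrinsics, pixels), "view" (4x4, takes a point from world to camera coordinates). Camera axes: x right, y up, looking along -z (the intrinsics and any distortion apply to the point x, -y, -z); pixel columns grow to the right and rows downward; lengths in m; the calibration is good to about 2 mm. The wrist camera is an equidistant fisheye: a pixel r from the principal point sees the ray r / f radians off the axis. A picture is of the moment at which its call begins.
A pose or a line that the arm cannot do raises IKError and nothing moves.
- job_done(): hands the job in; it is judged then, once.
The state is a dict: "time": time; "joint_pos": joint angles; "dq": joint speeds; "joint_torque": joint torques, N m; "ee_pos": TCP position; "ee_rot": TCP orientation; "ft_force": force on the tool from outside, world axes, zero at the start; "moment": the same for the moment, N m; "finger_gap": finger opening in m; "finger_force": force on a finger pad.
Only numpy, scipy, OpenCV 4.12 (cv2) and the standard library are available. Lean on these libraries where they do the work, as an engineer would, in place of code of your own. Each camera call takes 0.05 s, during which the arm holds its last target. There are 200 camera calls.

### The job

Swap the recipe card on the wooden clip board: pull the blue-banded card out from under the sprung clip and lay it flat, face up, in the middle of the cork mat, then slide the red-banded card under the clip, banded end first, centred and straight along the board, until it is fully home against the stop. Let the card's own edge lift the clip, without the hand touching the clip; do not let go of a card in mid-air, and leave the green-banded card and the other things where they are.

Things in the scene. Friction and masses are not known exactly. Their poses are not given: they have to be found in the camera images.
- board: Light wood board, fixed to the worktop, 200 (x) x 120 (y) x 12 mm thick, its top face 12 mm above its origin. Origin: centre of its underside; z up, +x towards the clip end. The sprung clip sits at the +x end, centred on y = 0, and its mouth opens towards -x. Nothing stands on the board before the clip's lip at x = 28 mm.
- clip_plate: Steel clip, 60 mm wide in y, hinged at the board's x = 88 mm, 7 mm over its top (origin on the hinge axis). A pressing bead lies 35 mm before the hinge; from it a black slippery lead-in lip slopes up towards -x at 24 degrees for 24 mm, its tip about 10 mm over the board. At most 30 mm high. A card pushed along the board at the lip lifts it: 5 to 16 N; drawing one out: 2 to 8 N.
- clip (a joint): Clip opening angle, rad: 0 shut (bead 1 mm over the board), about 0.14 resting on one card. A spring presses it shut with 2 to 3 N at the bead.
- mouth (a point): Point on the board's top, on its centre line, beneath the clip's pressing bead: board x = 53 mm.
- stop (a point): Point on the board's top at the front face of the 6 mm high steel stop behind the bead, on the centre line: board x = 75 mm. The card's banded end edge meets it when fully home.
- old_card: Stiff white recipe card with a blue title band, 120 (x) x 52 (y) x 6 mm thick, 45 g; at the start under the clip, against or within 6 mm of the stop. Origin: centre of its underside; +x towards the banded (top) end, z up through the printed face. It can be gripped across its 52 mm width by the side edges, behind the clip.
- new_card: The same card with a red title band, lying loose on the worktop. Same frame and size.
- new_card_top (a point): Middle of the lower edge of the red card's banded end, 60 mm from its origin along +x.
- spare_card: The same card with a green title band, lying on the worktop; not to be used.
- mat: Cork mat, fixed, 170 (x) x 130 (y) x 4 mm thick; origin at the centre of its underside.
- timer: White wind-up kitchen timer, 66 mm wide, 60 mm high, a bystander; origin at the centre of its foot.
- mug: White mug with green inside, 86 mm wide, 96 mm high, a bystander; origin at the centre of its foot.
Mind the look-alikes: they are no part of the job. Leave any turquoise look-alike of the new_card alone.

How it is judged:
On the way, in this order (a step that is already met when the one before it is completed fails the run):
1. the blue card is drawn clear and the clip has sprung shut (value of joint clip below 0.04 rad and x of old_card in the frame of board below -0.005 m), for 0.2 s.
2. the red card's banded edge has lifted the clip and passed beneath it (value of joint clip above 0.1 rad and x of new_card_top in the frame of mouth above 0.004 m), for 0.1 s.
At the end, for the whole second after the job is handed in: Red card flat, face up under the clip, banded end within 5 mm of the stop and 12 mm of the centre line, straight within 0.12 rad; blue card flat, face up on the cork mat, centres within 40 mm; both at rest (x of new_card_top in the frame of stop between -0.005 and 0.004 m and y of new_card_top in the frame of stop between -0.012 and 0.012 m and angle between the x axis of new_card and the x axis of board, either way round below 0.12 rad and angle between each of new_card, old_card's own z axis and vertical below 0.06 rad and value of joint clip between 0.1 and 0.22 rad and linear speed of each of new_card, old_card below 0.02 m/s and horizontal distance between old_card and mat below 0.04 m and height (world z) of old_card below 0.01 m); the robot touches nothing.
It fails at once if the hand touches the clip (over 1 N) (contact force between the arm and clip_plate above 1 N).
It fails at once if the green card is moved by more than 30 mm (distance of spare_card from where it was at the start of the episode above 0.03 m).
It fails at once if timer or mug is pushed by more than 30 mm (distance of any of timer, mug from where it was at the start of the episode above 0.03 m).
It fails at once if a card is let go in mid-air (its underside over 45 mm above the worktop) ((height (world z) of old_card above 0.045 m and contact force between the fingers and old_card below 0.01 N) or (height (world z) of new_card above 0.045 m and contact force between the fingers and new_card below 0.01 N)).
It also fails if it takes over 72 s, if anything falls off the work surface, if the arm or the gripper's body presses on something with over 40 N, if the wrist force passes 120 N, or if a joint passes its speed limit or range.

## Working session

There is one attempt and no reset: what is moved stays moved. The work goes in short steps, each a Python script; the robot and the scene stay as the last script left them, time stands still between calls to the robot, and variables do not carry over. Pictures are saved under pics/ and viewed, at most 10 in all, crops included, and the job is handed in when it is done.

```bash
mkdir -p pics; ls; python3 - <<'E'
from bench import *
import cv2,numpy as np
for n in("top","side"):
    d=get_image(n); cv2.imwrite(f"pics/{n}0.png",d["frame"]); np.savez(f"pics/{n}0.npz",**d)
    print(n,d["camera_matrix"].tolist(),np.round(d["view"],3).tolist(),d.keys())
print(state())
E
```

```text
pics
top [[472.54315642446403, 0.0, 274.4413633580608], [0.0, 472.54315642446403, 203.48593673513463], [0.0, 0.0, 1.0]] [[0.099, -0.995, 0.002, -0.342], [0.864, 0.087, 0.496, -0.514], [-0.494, -0.047, 0.868, -1.427], [0.0, 0.0, 0.0, 1.0]] dict_keys(['frame', 'depth', 'camera_matrix', 'view'])
side [[439.6885633885272, 0.0, 280.52972722664293], [0.0, 439.6885633885272, 212.278997349254], [0.0, 0.0, 1.0]] [[0.898, -0.44, -0.018, -0.648], [0.308, 0.6, 0.739, -0.039], [-0.314, -0.669, 0.674, -1.294], [0.0, 0.0, 0.0, 1.0]] dict_keys(['frame', 'depth', 'camera_matrix', 'view'])
{'time': 0.1, 'joint_pos': array([-1.26666388e+00,  9.17476585e-02,  1.23174880e+00, -2.42522895e-05,
        1.81985433e+00, -5.66716839e-02]), 'dq': array([ 3.58082144e-04, -2.04769321e-03, -3.34467587e-03,  6.66504558e-04,
       -5.86062362e-04,  6.22841823e-05]), 'joint_torque': array([ 3.45166663e-03, -4.47858632e+01, -4.07567668e+01,  7.00890413e-02,
        2.84799485e-02, -1.34222087e-04]), 'ee_pos': array([ 0.21174167, -0.56110715,  0.22965088]), 'ee_rot': array([-8.70899893e-04,  9.83771786e-01,  1.79422128e-01, -1.20155225e-04]), 'ft_force': array([-0.3328032 ,  0.4628208 ,  0.40720241]), 'moment': array([-0.01001777, -0.0517913 ,  0.00039176]), 'finger_force': 0.0, 'finger_gap': 0.08767449692773312}
```

View pics/top0.png

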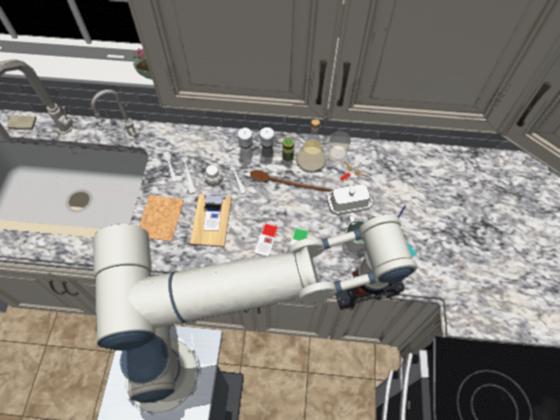

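View pics/side0.png

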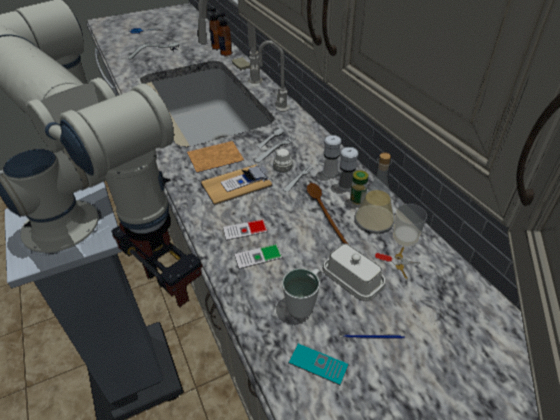

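The top view shows the mat at about (161,217), the board at (211,219) with its clip upward at (213,208), the red card at (266,240) and the green one at (300,237). The side view agrees: red card (245,229), green (258,256), mug (301,295), turquoise look-alike (319,363).

```bash
cat >h.py <<'E'
from bench import *
import cv2,numpy as np
def rays(d,uv,fish=False):
    K=d["camera_matrix"];V=d["view"];uv=np.asarray(uv,float).reshape(-1,2)
    p=np.c_[(uv[:,0]-K[0,2])/K[0,0],(uv[:,1]-K[1,2])/K[1,1]]
    if fish:
        r=np.linalg.norm(p,axis=1)[:,None]+1e-9
        c=np.c_[p/r*np.sin(r),np.cos(r)]
    else: c=np.c_[p,np.ones(len(p))]
    c=c*[1,-1,-1]
    R=V[:3,:3];return -R.T@V[:3,3],c@R
def plane(d,uv,z,fish=False):
    o,r=rays(d,uv,fish);return (o+r*((z-o[2])/r[:,2])[:,None])[:,:2]
def proj(d,P,fish=False):
    P=np.asarray(P,float).reshape(-1,3);V=d["view"];K=d["camera_matrix"]
    c=(P@V[:3,:3].T+V[:3,3])*[1,-1,-1]
    if fish:
        rho=np.linalg.norm(c[:,:2],axis=1);q=c[:,:2]*(np.arctan2(rho,c[:,2])/rho)[:,None]
    else: q=c[:,:2]/c[:,2:]
    return q*[K[0,0],K[1,1]]+K[:2,2]
def mask(img,lo,hi,box=None):
    m=cv2.inRange(cv2.cvtColor(img,cv2.COLOR_BGR2HSV),np.array(lo),np.array(hi))
    if box: k=np.zeros_like(m);x0,y0,x1,y1=box;k[y0:y1,x0:x1]=1;m=m*k
    return m
def rect(d,m,z,fish=False):
    cs,_=cv2.findContours(m,cv2.RETR_EXTERNAL,cv2.CHAIN_APPROX_NONE)
    c=max(cs,key=cv2.contourArea)
    (cx,cy),(w,h),a=cv2.minAreaRect(plane(d,c,z,fish).astype(np.float32)*1000)
    if w<h: w,h,a=h,w,a+90
    a=(a+90)%180-90
    return np.round([cx/1000,cy/1000,w/1000,h/1000,a],4)
def down(yaw):  # tool z down; finger closing line (tool y) at angle yaw from world +y
    # R = Rz(yaw)*Rx(pi)
    return np.array([0,np.cos(yaw/2),np.sin(yaw/2),0])
E
python3 - <<'E'
from h import *
for n,B in (("top",dict(mat=(135,190,190,245),board=(188,190,236,250),red=(250,215,285,245),green=(288,225,312,245))),("side",dict(mat=(185,140,245,170),board=(200,165,275,205),red=(245,215,270,240),green=(258,240,285,265)))):
    d=dict(np.load(f"pics/{n}0.npz"))
    f=d["frame"]
    for k,z in (("mat",.004),("board",.012),("red",.006),("green",.006)):
        lo,hi={"mat":((5,90,60),(25,255,255)),"board":((8,60,60),(30,255,255)),"red":((0,130,60),(8,255,255)),"green":((45,100,40),(80,255,255))}[k]
        print(n,k,rect(d,mask(f,lo,hi,B[k]),z))
E
```

```text
top mat [ 0.5245  0.1203  0.1689  0.1284 -3.7941]
top board [ 0.5303 -0.0632  0.2016  0.1225  1.4571]
top red [ 5.12300e-01 -2.73600e-01  4.40000e-02  4.05000e-02  7.90102e+01]
top green [ 5.04000e-01 -3.82600e-01  4.25000e-02  3.96000e-02  8.00521e+01]
side mat [ 0.5254  0.1215  0.1696  0.1301 -3.6934]
side board [ 0.5308 -0.0652  0.2012  0.1282  1.0384]
side red [ 5.12100e-01 -2.71600e-01  4.35000e-02  4.27000e-02  7.84209e+01]
side green [ 5.04600e-01 -3.81300e-01  4.39000e-02  4.32000e-02  8.15771e+01]
```

```bash
python3 - <<'E'
from h import *
move_to([0.49,-0.064,0.20],down(0.02))
d=get_image("wrist"); cv2.imwrite("pics/w1.png",d["frame"]); np.savez("pics/w1.npz",**d)
s=state();print(s["time"],s["ee_pos"],s["ee_rot"],s["joint_pos"]); print(d["camera_matrix"])
E
```

```text
2.2 [ 0.49001658 -0.06471288  0.20001925] [ 8.44985065e-05  9.99955134e-01  9.47220611e-03 -4.30680414e-06] [-2.00029674e-01 -1.98385002e-01  1.56409287e+00 -1.70669009e-04
  1.77585806e+00  1.35178720e+00]
[[325.1922621    0.         279.18727975]
 [  0.         325.1922621  210.3607182 ]
 [  0.           0.           1.        ]]
```

View pics/w1.png

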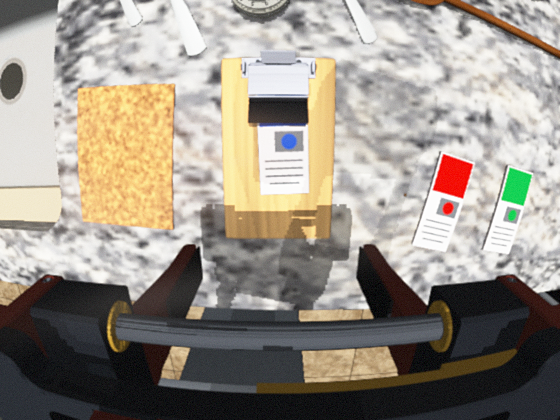

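The wrist view shows the board (222–336, 55–238), the blue card behind the clip lip (259–308, 120–193), the mat (77–175, 83–230), and the red card with corners near (440,150), (475,160), (447,250), (413,245).

```bash
python3 - <<'E'
from h import *
d=dict(np.load("pics/w1.npz"));f=d["frame"]
print("board L/R edge",plane(d,[[224,70],[229,238],[335,70],[329,238]],.012,True).round(4).tolist())
print("board",rect(d,mask(f,(8,50,60),(30,255,255),(205,40,350,245)),.012,True))
m=mask(f,(0,0,150),(180,45,255),(240,126,325,203))
print("old",rect(d,m,.018,True))
print("red",rect(d,mask(f,(0,130,60),(8,255,255),(420,140,485,200)),.006,True))
print("red corners",plane(d,[[445,150],[475,160],[447,250],[413,245]],.006,True).round(4).tolist())
cv2.imwrite("pics/c1.png",np.hstack([cv2.resize(f[135:260,400:500],None,fx=4,fy=4,interpolation=2),cv2.resize(f[100:225,235:335],None,fx=4,fy=4,interpolation=2)]))
E
```

```text
board L/R edge [[0.6177, -0.0049], [0.4325, -0.0086], [0.6199, -0.1203], [0.4346, -0.1225]]
board [ 0.5326 -0.062   0.1988  0.1205  0.8254]
old [ 0.5232 -0.0683  0.0725  0.0518  3.0557]
red [ 5.11300e-01 -2.73500e-01  4.63000e-02  4.43000e-02  7.86603e+01]
red corners [[0.5421, -0.2578], [0.5335, -0.3035], [0.4154, -0.2825], [0.4232, -0.231]]
```

View pics/c1.png

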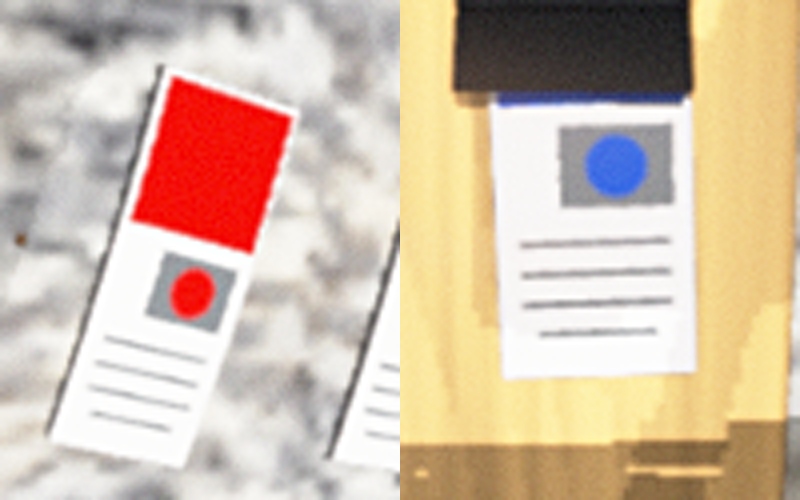

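```bash
python3 - <<'E'
from h import *
def rep(n): s=state();print(n,round(s["time"],2),s["ee_pos"].round(4),"gap",round(s["finger_gap"],4),"ff",round(s["finger_force"],1),s["ft_force"].round(1))
d=dict(np.load("pics/w1.npz"))
print("red corners",plane(d,[[442,153],[474.7,161.7],[447,251.7],[413.7,244.5]],.006,True).round(4).tolist())
q=down(0.045)
move_to([0.518,-0.0685,0.10],q)
move_l([0.518,-0.0685,0.0215],0.08);rep("down")
close();rep("closed")
move_l([0.445,-0.0705,0.0217],0.05);rep("pulled")
move_l([0.445,-0.0705,0.07],0.1);rep("lift")
d=get_image("wrist"); cv2.imwrite("pics/w2.png",d["frame"]); np.savez("pics/w2.npz",**d)
E
```

```text
red corners [[0.5382, -0.2541], [0.5314, -0.3034], [0.413, -0.283], [0.4238, -0.2319]]
down 3.83 [ 0.5185 -0.0686  0.0221] gap 0.0878 ff 0.0 [ 0.2  0.2 -0.2]
closed 4.49 [ 0.518  -0.0685  0.0215] gap 0.0515 ff 30.0 [0.1 0.  0.6]
pulled 6.1 [ 0.4451 -0.0705  0.0217] gap 0.0514 ff 30.0 [ 0.5  0.  -0.9]
lift 6.73 [ 0.4449 -0.0705  0.0697] gap 0.0516 ff 30.0 [-1.  -0.6 -1.4]
```

View pics/w2.png

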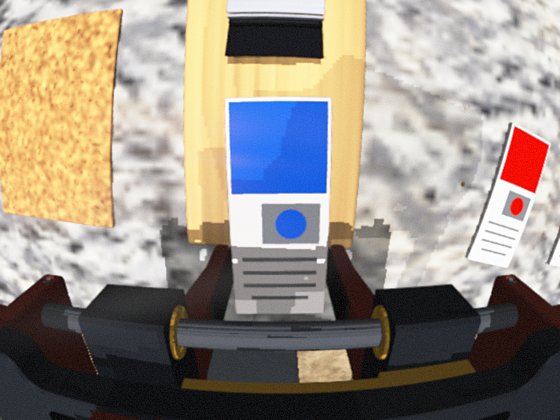

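The blue card is held level between the pads (228–330, 98–312). The clip at (275,40) has shut, and the red card is undisturbed at (510,195). Next I lay the blue card on the mat.

```bash
python3 - <<'E'
from h import *
def rep(n): s=state();print(n,round(s["time"],2),s["ee_pos"].round(4),"gap",round(s["finger_gap"],4),"ff",round(s["finger_force"],1),s["ft_force"].round(1))
move_to([0.496,0.119,0.07],down(0.0))
move_l([0.496,0.119,0.022],0.1)
move_l([0.496,0.119,0.014],0.03);rep("placed")
gripper_open();hold(0.2)
move_l([0.496,0.119,0.12],0.15)
d=get_image("wrist"); cv2.imwrite("pics/w3.png",d["frame"])
b=mask(d["frame"],(105,120,60),(130,255,255));print("blue band",rect(d,b,.01,True))
move_to([0.43,-0.258,0.15],down(-0.19))
d=get_image("wrist"); cv2.imwrite("pics/w4.png",d["frame"]); np.savez("pics/w4.npz",**d);rep("red")
print("redband",rect(d,mask(d["frame"],(0,130,60),(6,255,255),(150,20,420,260)),.006,True))
E
python3 -c "
import cv2,numpy as np
cv2.imwrite('pics/w34.png',cv2.resize(np.vstack([cv2.imread('pics/w3.png')[:300],cv2.imread('pics/w4.png')[:300]]),(560,600)))"
```

```text
placed 8.63 [0.4959 0.119  0.0139] gap 0.0515 ff 30.0 [ 0.1 -0.6 -0.9]
blue band [ 5.59600e-01  1.19700e-01  4.66000e-02  4.43000e-02 -8.97383e+01]
red 11.96 [ 0.4305 -0.257   0.1498] gap 0.0878 ff 0.0 [ 0.4 -1.   0.5]
redband [ 5.11200e-01 -2.73300e-01  4.70000e-02  4.43000e-02  7.91853e+01]
```

View pics/w34.png

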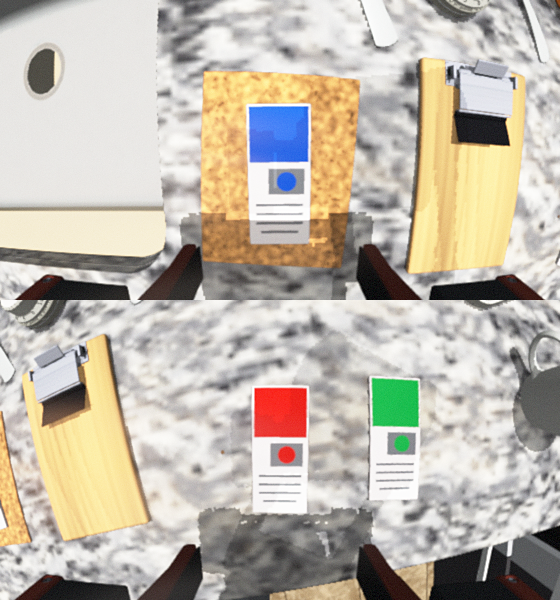

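Blue card lies flat, centred on the mat (band 247–311, 104–162 of the upper half). The red card lies straight ahead of the gripper (lower half, 252–308), with the fingers clear of the green card.

```bash
python3 - <<'E'
from h import *
def rep(n): s=state();print(n,round(s["time"],2),s["ee_pos"].round(4),"gap",round(s["finger_gap"],4),"ff",round(s["finger_force"],1),s["ft_force"].round(1))
q=down(-0.19)
move_to([0.4513,-0.2617,0.06],q)
move_l([0.4513,-0.2617,0.0095],0.08);close();rep("closed")
move_l([0.4513,-0.2617,0.08],0.12)
y=0.02
move_to([0.455,-0.0645,0.08],down(y));hold(.3)
d=get_image("wrist"); cv2.imwrite("pics/w5.png",d["frame"]); np.savez("pics/w5.npz",**d);rep("hover")
print("ee_rot",state()["ee_rot"])
print("redband",rect(d,mask(d["frame"],(0,130,60),(6,255,255),(150,20,420,260)),.0765,True))
E
```

```text
closed 13.86 [ 0.4513 -0.2617  0.0095] gap 0.0513 ff 30.0 [-0.1 -0.2  0.3]
hover 15.76 [ 0.455  -0.0653  0.0799] gap 0.0514 ff 30.0 [ 0.4  0.  -0.2]
ee_rot [-1.73899071e-06  9.99957475e-01  9.22154895e-03 -1.05971522e-04]
redband [ 5.16000e-01 -6.44000e-02  4.74000e-02  4.53000e-02 -8.89901e+01]
```

View pics/w5.png

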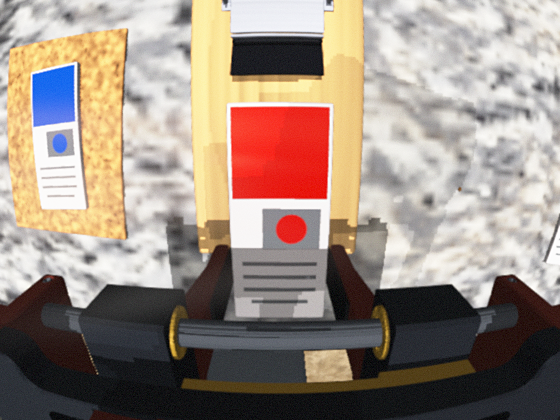

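The red card is gripped straight and centred (band 229–332, 105–198), with the black lip ahead at (231–323, 38–75). The board's side edges run at columns ~195 and ~362.

```bash
python3 - <<'E'
from h import *
d=dict(np.load("pics/w5.npz"));f=d["frame"]
m=mask(f,(8,50,60),(30,255,255),(185,20,380,215))
L=[];R=[]
for r in range(25,211,5):
    c=np.flatnonzero(m[r]); L.append((c.min(),r));R.append((c.max(),r))
for n,e in(("L",L),("R",R)):
    p=plane(d,e,.012,True); k=np.polyfit(p[:,0],p[:,1],1); res=p[:,1]-np.polyval(k,p[:,0]);g=abs(res)<.002;k=np.polyfit(p[g,0],p[g,1],1)
    print(n,"slope",k[0],"y@.50,.60",np.polyval(k,[.5,.6]),g.sum(),len(g))
b=mask(f,(0,0,0),(180,255,60),(215,36,340,85))
print("lip",rect(d,b,.02,True)); ys,xs=np.nonzero(b);print(xs.min(),xs.max(),ys.max())
print(plane(d,[[xs.min(),ys.max()],[xs.max(),ys.max()]],.022,True))
E
```

```text
L slope 0.015210032209067402 y@.50,.60 [-0.00380254 -0.00228154] 38 38
R slope 0.014187776235521591 y@.50,.60 [-0.12166476 -0.12024599] 38 38
lip [ 5.74400e-01 -6.15000e-02  5.90000e-02  2.54000e-02 -8.89364e+01]
231 322 74
[[ 0.56147961 -0.03249592]
 [ 0.56240326 -0.09093238]]
```

```bash
python3 - <<'E'
from h import *
def rep(n): s=state();print(n,round(s["time"],2),s["ee_pos"].round(4),"gap",round(s["finger_gap"],4),s["ft_force"].round(1))
P=lambda x,z:[x,-.0627+.0147*(x-.5),z]
q=down(.0147)
move_l(P(.455,.08),.1,q); move_l(P(.455,.03),.1); move_l(P(.455,.0218),.03);rep("down")
for x in (.47,.48,.485,.49,.495,.50,.505,.51,.515,.518):
    move_l(P(x,.0218),.05);rep(x)
    if state()["ft_force"][0]<-22: break
d=get_image("wrist"); cv2.imwrite("pics/w6.png",d["frame"]); np.savez("pics/w6.npz",**d)
E
```

```text
down 17.08 [ 0.4549 -0.0633  0.0217] gap 0.0515 [ 0.3  0.5 -0.4]
0.47 17.53 [ 0.4702 -0.0631  0.0217] gap 0.0513 [ 0.1 -0.4 -1.7]
0.48 17.88 [ 0.4802 -0.063   0.0218] gap 0.0513 [-0.7 -0.9 -0.9]
0.485 18.13 [ 0.4852 -0.0629  0.0218] gap 0.0512 [-0.4 -0.1 -0.6]
0.49 18.38 [ 0.4901 -0.0629  0.0217] gap 0.0516 [ 0.1  0.2 -0.8]
0.495 18.63 [ 0.4946 -0.0628  0.0215] gap 0.0516 [-2.8  0.3  0. ]
0.5 18.88 [ 0.4998 -0.0627  0.0216] gap 0.0513 [-2.7 -0.1  0.1]
0.505 19.13 [ 0.5054 -0.0626  0.0218] gap 0.0514 [-1.6 -0.3 -0.5]
0.51 19.38 [ 0.5105 -0.0625  0.0219] gap 0.0511 [-0.1 -0.2 -1.6]
0.515 19.63 [ 0.5155 -0.0625  0.0219] gap 0.0515 [-0.7 -1.  -1.8]
0.518 19.88 [ 0.5182 -0.0624  0.0218] gap 0.0515 [-1.5 -0.5 -1.4]
```

View pics/w6.png

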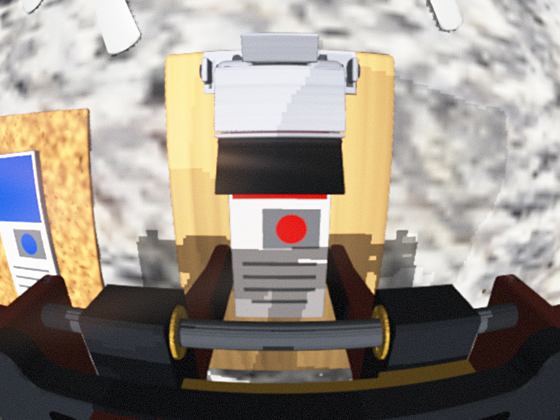

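The red card is under the clip, with a sliver of its band at (232–328, 197) in front of the lip. It is straight and the fingers are clear of the lip. I'll push it to the stop by force.

```bash
python3 - <<'E'
from h import *
P=lambda x,z:[x,-.0627+.0147*(x-.5),z]
x=.518
while x<.532:
    x+=.001; move_l(P(x,.0218),.02); hold(.1); s=state()
    print(round(x,3),s["ee_pos"][0].round(4),s["ft_force"].round(1),round(s["time"],2))
    if s["ft_force"][0]<-9: break
d=get_image("wrist"); np.savez("pics/w7.npz",**d)
b=plane(d,[[280,197]],.018,True)
m=mask(d["frame"],(0,130,60),(6,255,255),(260,205,320,255));print("dot",rect(d,m,.018,True)[:2],s["ee_pos"])
d0=dict(np.load("pics/w5.npz"));m=mask(d0["frame"],(0,130,60),(6,255,255),(260,205,320,255));print("dot before",rect(d0,m,.0765,True)[:2]-[.455,-.0653])
E
```

```text
0.519 0.5189 [-2.6 -0.5 -1.1] 20.28
0.52 0.52 [-2.7 -0.7 -1.5] 20.63
0.521 0.5211 [-3.9 -0.2 -1. ] 20.98
0.522 0.5215 [-4.7 -0.6 -0.5] 21.33
0.523 0.5215 [-9.4  1.   2.2] 21.68
dot [ 0.5434 -0.0681] [ 0.52153987 -0.06242744  0.02151377]
dot before [ 0.0219 -0.0058]
```

The arm stopped at x = 0.5215 as the force rose, at the predicted stop position and with no slip in the grip. Releasing now.

```bash
python3 - <<'E'
from h import *
P=lambda x,z:[x,-.0627+.0147*(x-.5),z]
move_l(P(.5217,.0218),.02);hold(.1);gripper_open();hold(.2)
move_l(P(.5217,.10),.12);move_to(P(.47,.2),down(.0147));hold(.3)
d=get_image("wrist"); cv2.imwrite("pics/w8.png",d["frame"])
m=mask(d["frame"],(0,130,60),(6,255,255),(240,126,330,200))
print(rect(d,m,.018,True),state()["time"],state()["ft_force"].round(1))
m=mask(d["frame"],(0,0,150),(180,45,255),(240,130,325,215));print("card",rect(d,m,.018,True))
E
```

```text
[ 5.37100e-01 -6.83000e-02  9.20000e-03  1.00000e-03 -8.89628e+01] 24.6917 [ 0.8 -0.3  0.4]
card [ 5.11100e-01 -6.26000e-02  5.12000e-02  4.50000e-02 -8.91459e+01]
```

View pics/w8.png

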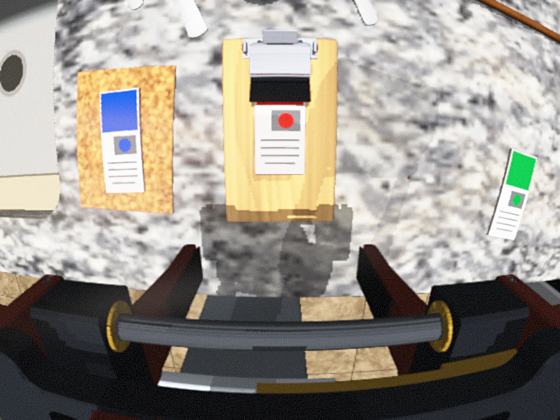

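The red card sits straight and centred under the clip (254–305, 103–174). The blue card is on the mat (122,140), the green card is undisturbed, and the hand is clear.

```bash
python3 -c "
from bench import *
print(job_done())"
```

```text
the job is handed in; nothing more can be done
None
```

The job is handed in, with no verdict returned: the red card is under the clip, pushed home against the stop and straight, and the blue card lies flat, face up, in the middle of the mat; the run took about 25 s.

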